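Turn the carved pot mouth-up on the cork mat

TASK

The pale eight-sided wooden pot stands upside down on the carver's bench. Turn it over and leave it standing upright, mouth up, with its whole base on the round cork mat, ready to take chisels. Do not drop it or let it fall over, and leave the other loose things on the bench where they are.

Things in the scene. Friction and masses are not known exactly. Their poses are not given: they have to be found in the camera images.
- pot: the pale wooden pot, a straight octagonal prism: 56 mm across the flats, 84 mm high, walls 6 mm, base 10 mm thick, about 0.1 kg; dark band round the mouth, dark diamonds on the sides, plain flat base. Starts mouth-down. Origin: centre of the mouth plane. z points from mouth to base (up at the start, down when mouth-up); x and y are normal to flat sides, which repeat every 45 degrees
- pot_mouth (a point): centre of the pot's mouth plane (same point as the pot's origin)
- pot_base (a point): centre of the pot's base, on its outer face, 84 mm from the mouth plane
- mat: the round cork mat, 160 mm across and 4 mm thick with a thin green ring by its edge, fixed to the bench; origin at the centre of its underside, at bench height, z up
- dark_pot: a dark wooden pot of the same shape and size, standing mouth-up, loose; leave alone. Origin at the centre of its underside, z up
- chisel: loose chisel lying on the bench, 210 mm long along its x, 24 mm high, wooden handle to -x; origin underneath its middle; leave alone
- gouge: loose gouge lying on the bench, 190 mm long along its x, 24 mm high, wooden handle to -x; origin underneath its middle; leave alone
- bench_brush: loose bench brush lying bristles down, 190 mm long along its x, 30 mm wide, 24 mm high; origin underneath its middle; leave alone
- stone: loose sharpening stone, 150 x 50 x 26 mm, grey with a red-brown top; origin at the centre of its underside; leave alone
- wax_tin: loose round brass wax tin with a pale shiny lid, 68 mm across, 36 mm high; origin at the centre of its underside; leave alone
There are look-alikes about, which are no part of the job. Leave any blue or turquoise look-alike of the pot alone.

How it is judged:
By the outcome, as a careful person would: the job done as asked, in the order asked, and still so for the second after the job is handed in, with the robot touching nothing.
It also fails if it takes over 51 s, if anything falls off the work surface, if the arm or the gripper's body presses on something with over 40 N, if the wrist force passes 120 N, or if a joint passes its speed limit or range.

ROBOT

A 6-joint arm with a two-finger parallel gripper is mounted at the origin on the work surface. World frame = base frame: x ahead of the robot, y to its left, z up, the work surface at z = 0. Lengths are in mm, angles in rad, forces in N, time in s.
With the tool pointing down it reaches from about 300 to 775 mm from the base axis. Payload 14.6 kg.
Tool frame: the origin (TCP) lies at the very end of the fingers, on their centre line; the grasp point (between the pads) lies 19 mm behind it; z points along the fingers, y is the line along which they close (so a half turn about z gives the same grasp; the last joint's range is limited). The gripper opens to 85 mm and grips with 20 to 120 N. Pads are 22 mm wide; open, the fingers measure 114 mm over their backs; the gripper's body (76 mm by 85 mm) begins 54 mm behind the grasp point. The pads swing forward as they close: fully open they stand 13 mm farther back than shut.
Start: joints at [1.122, 0.3, 1.521, -0, 1.321, -0.067], TCP at [204.922, 510.389, 231.281] pointing down, gripper open.
Joint ranges: [-3.03, 3.03], [-0.79, 2.21], [0.23, 2.52], [-1.04, 4.18], [0, 3.07], [-2.55, 2.55]. Speed limits (rad/s): [2.22, 2.22, 2.57, 3.14, 3.14, 3.14].

INTERFACE

Orientations are given as a unit quaternion [x, y, z, w].
In Python, from workcell import robot gives the robot as it stands.
- The arm moves only by the shell command python3 -m handwheel 'ROWS' [FORCE]. ROWS is JSON, a list of rows, each an object with "travel": the shift along the tool's x, y, z in units of 25 mm (1.0 is 25 mm), a list of three; "rotation": the turn, a rotation vector about the tool's x, y, z in units of 6 degrees (1.0 is 6 degrees), a list of three; "grip": the finger opening in mm, from 0 to 85.4. A call has 1 to 12 rows; each row is the pose to reach, as a shift and turn from the pose commanded when the call began, along the tool's axes at that moment; what a row does not reach only later rows make up. A row lasts 1/10 s, in which the tool goes at most 50 mm and 8.59 degrees, less where a joint would pass 70% of its speed; a pose out of reach is approached as far as the arm can. A call with a gripper value outside its range is refused whole. The fingers move at their own pace and stop on an object; FORCE is the grip in N (left out, the last holds). Time passes only in rows, so rows that repeat a pose let the fingers close. It gives the time, the measured TCP pose, the force, the opening and the grip force at its end, in the units of the state.
- robot.get_obs(): the state, without advancing time (a new reading comes with each control period).
- robot.read_camera(name): name is "scene" or "top"; returns a dict with "image" (480x640x3 uint8, blue, green, red), "range_z" (480x640 float32, mm along the optical axis (not along the pixel's ray), 0 where there is no reading), "camera_matrix" (3x3 intrinsics, pixels), "position" and "attitude" of the camera in the world. Camera axes: x right, y down, z forward; pixel columns grow to the right and rows downward; lengths in mm; the calibration is good to about 2 mm. A picture is of the moment at which its call begins.
- robot.sign_off(): hands the job in; it is judged then, once.
Trained networks look in a picture, given as the dict that the camera call returned (one of the last four; its "shot" number tells which), for a name from the list of things; names that differ only in an ending like _2 or _b are one class to them, and where a whole thing is asked for, a point or a joint stands for the part that bears it (a point fixed in the world has none). Each returns a list of dicts, best first, with "conf" (0 to 1); they miss things now and then, are a little off and sometimes report something else, mostly with a low value. They report only what shows in the picture. A call takes as long as a camera call. They do not tell look-alikes from the thing itself.
- robot.cut_out(picture, target): "region" (480x640 bool, what is visible of it) and "uv" ([column, row] in pixels, amid what is visible of it).
- robot.tip_of(picture, target): "uv" ([column, row] in pixels: a listed point, or the origin of a listed thing).
The state is a dict: "time": time; "joint_pos": joint angles; "joint_velocities": joint speeds; "tau": joint torques, N m; "ee_pos": TCP position; "tool_rot": TCP orientation; "force": force on the tool from outside, world axes, zero at the start; "moment": the same for the moment, N m; "width": finger opening in mm; "finger_force": force on a finger pad.
Only numpy, scipy, OpenCV 4.12 (cv2) and the standard library are available. Lean on these libraries where they do the work, as an engineer would, in place of code of your own. Each camera call takes 0.05 s, during which the arm holds its last target. There are 200 camera calls.

## Working session

There is one attempt and no reset: what is moved stays moved. The work goes in short steps, Python scripts to look and compute and a shell command to move; the robot and the scene stay as the last step left them, time stands still between calls to the robot, and variables do not carry over. Pictures are saved under pics/ and viewed, at most 10 in all, crops included, and the job is handed in when it is done.

```bash
mkdir -p pics
cat > h.py <<'E'
import numpy as np, cv2
from scipy.spatial.transform import Rotation as R
from workcell import robot
def att(c):
    a=np.array(c["attitude"]); return a if a.shape==(3,3) else R.from_quat(a).as_matrix()
def pts(c,mask):
    v,u=np.nonzero(mask&(c["range_z"]>0)); z=c["range_z"][v,u]; K=np.array(c["camera_matrix"])
    p=np.stack([(u-K[0,2])/K[0,0]*z,(v-K[1,2])/K[1,1]*z,z],1)
    return p@att(c).T+np.array(c["position"])
E
python3 - <<'E'
from h import *
for n in("top","scene"):
    c=robot.read_camera(n); cv2.imwrite(f"pics/{n}0.png",c["image"]); print(n,c["position"],c["attitude"])
    for t in("pot","dark_pot","mat","chisel","gouge","bench_brush","stone","wax_tin"):
        for d in robot.cut_out(c,t)[:3]:
            p=pts(c,d["region"])
            if len(p)==0: print(t,d["conf"],d["uv"],"nodepth");continue
            zt=np.percentile(p[:,2],95); q=p[p[:,2]>zt-6]
            r=cv2.minAreaRect(p[:,:2].astype(np.float32))
            print(t,round(d["conf"],2),np.round(d["uv"]),len(p),"ztop",zt.round(1),"topmean",q.mean(0).round(1),"rect",np.round(r[0]),np.round(r[1]),round(r[2]))
print(robot.get_obs())
E
```

```text
top [ 425.41235893   11.48534458 1493.28638303] [-0.69938476  0.71345797 -0.02344187  0.03590495]
pot 0.9 [179. 318.] 659 ztop 88.9 topmean [361.1 366.8  85.9] rect [362. 366.] [56. 58.] 44
pot 0.74 [202. 280.] 619 ztop 89.4 topmean [449.3 310.4  86.3] rect [450. 313.] [63. 56.] 82
pot 0.73 [221. 328.] 616 ztop 88.6 topmean [340.9 276.1  85.6] rect [342. 276.] [57. 55.] 79
dark_pot 0.63 [328. 244.] 545 ztop 86.2 topmean [530.5   8.1  84. ] rect [533.   7.] [57. 66.] 54
dark_pot 0.21 [205. 281.] 619 ztop 89.4 topmean [449.3 310.3  86.3] rect [449. 310.] [57. 57.] 85
mat 0.96 [458. 268.] 3246 ztop 8.5 topmean [ 473.1 -310.5    5.3] rect [ 473. -311.] [157. 159.] 27
mat 0.15 [328. 244.] 502 ztop 86.3 topmean [530.6   8.9  84.1] rect [531.   8.] [58. 61.] 36
chisel 0.69 [204. 282.] 619 ztop 89.4 topmean [449.2 310.2  86.3] rect [447. 310.] [57. 60.] 88
chisel 0.67 [273. 274.] 514 ztop 25.5 topmean [452.6 147.4  22.6] rect [499. 148.] [208.  23.] 0
gouge 0.83 [256. 169.] 519 ztop 24.7 topmean [735.3 160.3  22.1] rect [736. 197.] [189.  22.] 89
bench_brush 0.59 [387. 244.] 874 ztop 27.1 to
[... 1472 characters left out ...]
pos': array([ 1.12238476e+00,  2.99883153e-01,  1.52097663e+00,  1.12500992e-05,
        1.32069676e+00, -6.65866232e-02]), 'joint_velocities': array([ 8.96375028e-04, -4.55449006e-05,  1.49096691e-04,  1.32387079e-03,
        5.25813144e-04, -1.97538813e-03]), 'tau': array([-3.68941555e-04, -5.43349278e+01, -3.61953986e+01, -9.87733142e-05,
        6.52604722e-04, -6.44952358e-07]), 'ee_pos': array([204.93163053, 510.39541756, 231.29972333]), 'tool_rot': array([ 1.89756235e-01,  9.81831233e-01,  1.88477717e-05, -6.72408108e-07]), 'force': array([-0.37029494, -0.12572314, -0.43961321]), 'moment': array([-0.01978133,  0.06317108, -0.02040909]), 'finger_force': 0.0, 'width': 85.38606528903003}
```

Run:
```python
import cv2,numpy as np
a=cv2.imread("pics/top0.png")[240:380,130:290]; b=cv2.imread("pics/scene0.png")[130:270,370:530]
cv2.imwrite("pics/crop.png",np.hstack([cv2.resize(x,None,fx=2.5,fy=2.5,interpolation=cv2.INTER_CUBIC) for x in(a,b)]))
```

```text
(no output)
```

View pics/crop.png

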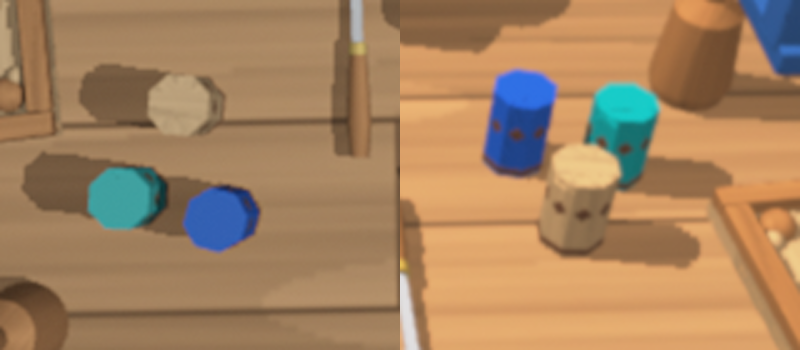

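View pics/scene0.png

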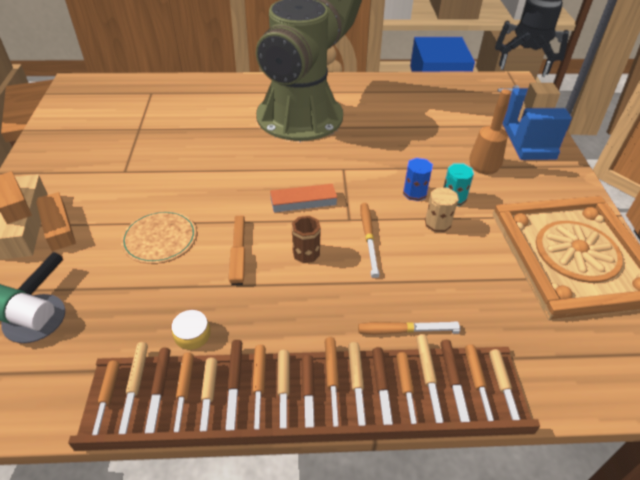

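The pale pot is the third one, near top px (203,281) and scene px (440,210). Blue and turquoise decoys stand behind it, on the robot side.

The plan:
1. Grasp it with the tool tilted 45° inward and pitch 90° to lay it on a flat in the clear space.
2. Regrasp, pitch 90° again, and set it on the mat.

```bash
cat >> h.py <<'E'
def tool(az,tilt,ys):
    """tool z tilted from straight down by tilt deg toward azimuth az(deg) ; y horizontal, sign ys"""
    a,t=np.radians([az,tilt]); r=np.array([np.cos(a),np.sin(a),0]); tg=np.array([-r[1],r[0],0])
    z=np.sin(t)*r-np.cos(t)*np.array([0,0,1]); y=ys*tg
    return np.stack([np.cross(y,z),y,z],1)
def plan(g,az,tilt,ys,back=0,R0=None,p0=None):
    """units from the present pose to grasp point g; returns new pose so plans can be chained"""
    if R0 is None:
        o=robot.get_obs(); R0=R.from_quat(o["tool_rot"]).as_matrix(); p0=o["ee_pos"]
    M=tool(az,tilt,ys); p=np.array(g,float)+M[:,2]*(19-back)
    print("travel",(R0.T@(p-p0)/25).round(2).tolist(),"rot",(np.degrees(R.from_matrix(R0.T@M).as_rotvec())/6).round(2).tolist(),"tcp",p.round(1))
    return M,p
E
python3 - <<'E'
from h import *
from scipy.optimize import minimize
for n in("top","scene"):
    c=robot.read_camera(n)
    d=min(robot.cut_out(c,"pot"),key=lambda d:np.hypot(*(np.array(d["uv"])-((203,281) if n=="top" else (440,210)))))
    p=pts(c,d["region"]); q=p[np.abs(p[:,2]-np.percentile(p[:,2],90))<5][:,:2]
    def f(x,th):
        k=th+np.arange(8)*np.pi/4; s=(q-x)@np.array([np.cos(k),np.sin(k)])
        return s.max(1)
    best=[]
    for th in np.radians(np.arange(0,45,3)):
        # octagon scaled 1: minimise the largest support
        r=minimize(lambda x:np.percentile(f(x,th),98.5),q.mean(0),method="Nelder-Mead"); best.append((round(r.fun,2),round(np.degrees(th)),r.x.round(1)))
    best.sort(key=lambda b:b[0]); print(n,len(q),best[:5],best[-1])
az=np.degrees(np.arctan2(308,452)); print("az",az)
for ys in(1,-1): M,p=plan([452,308,42],az,-45,ys,120); plan([452,308,42],az,-45,ys,0,M,p)
E
```

```text
top 327 [(np.float64(26.73), 0, array([448.3, 309.3])), (np.float64(26.86), 42, array([448.4, 309.5])), (np.float64(26.91), 3, array([448.5, 309.4])), (np.float64(27.14), 39, array([448.3, 309.6])), (np.float64(27.16), 6, array([448.6, 309.6]))] (np.float64(27.75), 18, array([448.2, 309.9]))
scene 395 [(np.float64(29.14), 33, array([452.3, 306.4])), (np.float64(29.17), 3, array([451.8, 305.5])), (np.float64(29.21), 6, array([451.5, 305.4])), (np.float64(29.25), 30, array([451.9, 306.3])), (np.float64(29.25), 39, array([452.2, 305.2]))] (np.float64(29.49), 12, array([451.7, 305.4]))
az 34.27114070198995
travel [-13.78, -1.46, 4.71] rot [3.67, 6.88, -8.86] tcp [511.  348.2 113.4]
travel [0.0, 0.0, 4.8] rot [0.0, 0.0, 0.0] tcp [440.9 300.4  28.6]
travel [-13.78, -1.46, 4.71] rot [8.03, -4.28, 19.38] tcp [511.  348.2 113.4]
travel [0.0, 0.0, 4.8] rot [0.0, 0.0, 0.0] tcp [440.9 300.4  28.6]
```

Run:
```python
from h import *
M,p=plan([450.5,307.5,42],45,-45,1,200); plan([450.5,307.5,42],45,-45,1,0,M,p)
```

```text
travel [-14.15, 0.84, 2.45] rot [4.37, 6.61, -10.54] tcp [541. 398. 170.]
travel [0.0, -0.0, 8.0] rot [0.0, 0.0, 0.0] tcp [441.  298.   28.6]
```

```bash
python3 -m handwheel '[{"travel":[-14.15,0.84,2.45],"rotation":[4.37,6.61,-10.54],"grip":85},{"travel":[-14.15,0.84,2.45],"rotation":[4.37,6.61,-10.54],"grip":85},{"travel":[-14.15,0.84,2.45],"rotation":[4.37,6.61,-10.54],"grip":85},{"travel":[-14.15,0.84,2.45],"rotation":[4.37,6.61,-10.54],"grip":85},{"travel":[-14.15,0.84,2.45],"rotation":[4.37,6.61,-10.54],"grip":85},{"travel":[-14.15,0.84,2.45],"rotation":[4.37,6.61,-10.54],"grip":85},{"travel":[-14.15,0.84,2.45],"rotation":[4.37,6.61,-10.54],"grip":85},{"travel":[-14.15,0.84,2.45],"rotation":[4.37,6.61,-10.54],"grip":85},{"travel":[-14.15,0.84,2.45],"rotation":[4.37,6.61,-10.54],"grip":85},{"travel":[-14.15,0.84,2.45],"rotation":[4.37,6.61,-10.54],"grip":85},{"travel":[-14.15,0.84,2.45],"rotation":[4.37,6.61,-10.54],"grip":85},{"travel":[-14.15,0.84,2.45],"rotation":[4.37,6.61,-10.54],"grip":85}]' 40
python3 - <<'E'
from h import *
print(robot.get_obs()["joint_pos"].round(2))
M,p=plan([450.5,307.5,42],45,-45,1,200); plan([450.5,307.5,42],45,-45,1,0)
c=robot.read_camera("scene"); cv2.imwrite("pics/s1.png",c["image"])
E
```

```text
time: 2.3
ee_pos: [541.0, 398.2, 169.7]
tool_rot: [-0.353, 0.854, -0.147, -0.353]
force: [0.3, 0.6, 1.5]
width: 84.8
finger_force: 0.0
[ 0.62  1.19  0.36 -0.16  2.36 -1.8 ]
travel [0.01, -0.01, -0.0] rot [0.0, 0.01, -0.02] tcp [541. 398. 170.]
travel [0.02, -0.01, 8.0] rot [0.0, 0.01, -0.02] tcp [441.  298.   28.6]
```

View pics/s1.png

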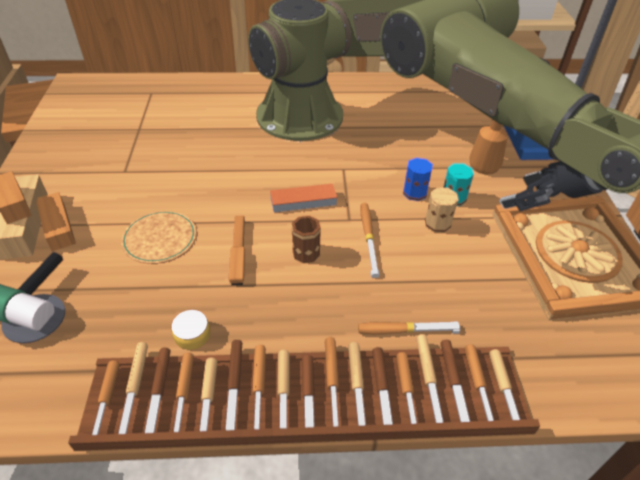

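The pot and decoys are unmoved. The gripper, near px (545,185), is outside the pot and pointing in and down. Descending to grasp.

```bash
python3 -m handwheel '[{"travel":[0,0,2],"rotation":[0,0,0],"grip":85},{"travel":[0,0,4],"rotation":[0,0,0],"grip":85},{"travel":[0,0,5],"rotation":[0,0,0],"grip":85},{"travel":[0,0,6],"rotation":[0,0,0],"grip":85},{"travel":[0,0,7],"rotation":[0,0,0],"grip":85},{"travel":[0,0,8],"rotation":[0,0,0],"grip":85},{"travel":[0,0,8],"rotation":[0,0,0],"grip":85},{"travel":[0,0,8],"rotation":[0,0,0],"grip":85}]' 40
python3 - <<'E'
from h import *
o=robot.get_obs();print(o["joint_pos"].round(2),o["force"].round(1))
c=robot.read_camera("top"); cv2.imwrite("pics/t2.png",cv2.resize(c["image"][210:360,110:310],None,fx=3,fy=3))
E
```

```text
time: 3.15
ee_pos: [441.7, 298.4, 30.1]
tool_rot: [-0.353, 0.854, -0.146, -0.352]
force: [0.3, -0.1, 0.1]
width: 85.1
finger_force: 0.0
[ 0.59  0.94  1.18 -0.14  1.79 -1.74] [ 0.3 -0.1  0.1]
```

```bash
python3 -m handwheel '[{"travel":[0,0,0],"rotation":[0,0,0],"grip":40},{"travel":[0,0,0],"rotation":[0,0,0],"grip":40},{"travel":[0,0,0],"rotation":[0,0,0],"grip":40},{"travel":[0,0,0],"rotation":[0,0,0],"grip":40},{"travel":[0,0,0],"rotation":[0,0,0],"grip":40},{"travel":[0,0,0],"rotation":[0,0,0],"grip":40}]' 40
```

```text
time: 3.8
ee_pos: [441.6, 298.5, 29.5]
tool_rot: [-0.354, 0.854, -0.147, -0.353]
force: [1.5, 1.1, 6.6]
width: 56.2
finger_force: 42.8
```

Run:
```python
from h import *
print(plan([450.5,307.5,140],45,-45,1)[0].round(2))
# carry to clear spot, radial az, then pitch to +45 there
g=[520,240]; az=np.degrees(np.arctan2(240,520)); print(az)
M,p=plan([450.5,307.5,140],45,-45,1)
plan(g+[140],az,45,1,0,M,p); M2,p2=plan(g+[32],az,45,1,0,M,p); plan(g+[28],az,45,1,0,M2,p2)
```

```text
travel [2.76, -0.0, -2.73] rot [-0.01, 0.02, -0.01] tcp [441.  298.  126.6]
[[-0.5  -0.71 -0.5 ]
 [-0.5   0.71 -0.5 ]
 [ 0.71  0.   -0.71]]
24.77514056883192
travel [2.76, -0.0, -2.73] rot [-0.01, 0.02, -0.01] tcp [441.  298.  126.6]
travel [-0.78, -4.06, -0.78] rot [0.0, -14.83, 3.74] tcp [532.2 245.6 126.6]
travel [-3.83, -4.06, 2.28] rot [0.0, -14.83, 3.74] tcp [532.2 245.6  18.6]
travel [0.11, 0.0, 0.11] rot [0.0, 0.0, 0.0] tcp [532.2 245.6  14.6]
```

```bash
python3 -m handwheel '[{"travel":[0.7,0,-0.7],"rotation":[0,0,0],"grip":40},{"travel":[1.4,0,-1.4],"rotation":[0,0,0],"grip":40},{"travel":[2.1,0,-2.1],"rotation":[0,0,0],"grip":40},{"travel":[2.75,0,-2.75],"rotation":[0,0,0],"grip":40},{"travel":[2.75,0,-2.75],"rotation":[0,0,0],"grip":40}]' 40 && python3 -m handwheel '[{"travel":[-0.06,-0.34,-0.06],"rotation":[0,-1.24,0.31],"grip":40},{"travel":[-0.13,-0.68,-0.13],"rotation":[0,-2.47,0.62],"grip":40},{"travel":[-0.2,-1.02,-0.2],"rotation":[0,-3.7,0.94],"grip":40},{"travel":[-0.26,-1.36,-0.26],"rotation":[0,-4.94,1.25],"grip":40},{"travel":[-0.33,-1.7,-0.33],"rotation":[0,-6.18,1.56],"grip":40},{"travel":[-0.39,-2.03,-0.39],"rotation":[0,-7.42,1.87],"grip":40},{"travel":[-0.46,-2.37,-0.46],"rotation":[0,-8.65,2.18],"grip":40},{"travel":[-0.52,-2.71,-0.52],"rotation":[0,-9.9,2.5],"grip":40},{"travel":[-0.6,-3.05,-0.6],"rotation":[0,-11.12,2.8],"grip":40},{"travel":[-0.65,-3.4,-0.65],"rotation":[0,-12.36,3.12],"grip":40},{"travel":[-0.72,-3.72,-0.72],"rotation":[0,-13.6,3.43],"grip":40},{"travel":[-0.78,-4.06,-0.78],"rotation":[0,-14.83,3.74],"grip":40}]' 40
python3 - <<'E'
from h import *
print(robot.get_obs()["joint_pos"].round(2))
plan([520,240,140],24.775,45,1)
c=robot.read_camera("scene"); cv2.imwrite("pics/s3.png",c["image"])
t=robot.read_camera("top")
for c in(c,t):
  for n in("pot_mouth","pot_base"): print(n,[(np.round(d["uv"]).tolist(),round(d["conf"],2)) for d in robot.tip_of(c,n)])
  for d in robot.cut_out(c,"pot"):
    p=pts(c,d["region"]); print(np.round(d["uv"]),round(d["conf"],2),np.percentile(p,[2,50,98],axis=0).round(0).tolist())
E
```

```text
time: 4.3
ee_pos: [442.1, 298.8, 128.7]
tool_rot: [-0.354, 0.855, -0.146, -0.351]
force: [0.2, 0.2, -1.1]
width: 56.2
finger_force: 42.9
time: 5.5
ee_pos: [524.4, 253.7, 124.3]
tool_rot: [-0.216, 0.914, 0.08, 0.333]
force: [-1.0, 1.5, -0.7]
width: 56.1
finger_force: 42.8
[ 0.36  0.26  2.01  0.39  0.19 -2.03]
travel [-0.16, -0.43, 0.02] rot [0.22, -0.82, 0.21] tcp [532.2 245.6 126.6]
pot_mouth [([441.0, 210.0], 0.9), ([454.0, 198.0], 0.69)]
pot_base [([416.0, 186.0], 0.73), ([459.0, 168.0], 0.61), ([419.0, 167.0], 0.48)]
[427. 202.] 0.85 [[480.0, 223.0, 111.0], [536.0, 247.0, 158.0], [564.0, 286.0, 170.0]]
[459. 180.] 0.64 [[342.0, 334.0, 4.0], [384.0, 359.0, 66.0], [396.0, 388.0, 88.0]]
pot_mouth [([185.0, 317.0], 0.71), ([215.0, 237.0], 0.61), ([224.0, 327.0], 0.52), ([388.0, 244.0], 0.24)]
pot_base [([228.0, 267.0], 0.72), ([218.0, 325.0], 0.66)]
[177. 318.] 0.74 [[336.0, 339.0, 9.0], [363.0, 360.0, 83.0], [389.0, 392.0, 90.0]]
[215. 243.] 0.67 [[488.0, 230.0, 145.0], [524.0, 256.0, 161.0], [557.0, 289.0, 170.0]]
```

View pics/s3.png

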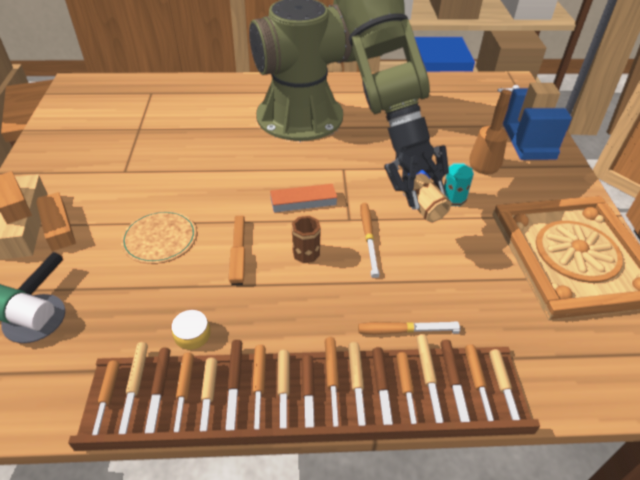

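The pot is held, tilted in the gripper near px (430,198). Laying it down at +45° radially puts joint 5 near its limit, so I'll fit a kinematic model and pick reachable poses.

```bash
cat > kin.py <<'E'
from h import *
from scipy.optimize import least_squares
LO=np.array([-3.03,-.79,.23,-1.04,0,-2.55]);HI=np.array([3.03,2.21,2.52,4.18,3.07,2.55])
def fk(q,P,s4=1,s6=1,off=np.pi/2):
    a1,d1,L2,L3,L6=P; r1=R.from_euler("z",q[0]); r2=r1*R.from_euler("y",q[1]); r3=r2*R.from_euler("y",q[2])
    r4=r3*R.from_euler("z",s4*q[3])*R.from_euler("y",q[4]); e=np.array
    p=r1.apply(e([a1,0,d1]))+r2.apply(e([0,0,L2]))+r3.apply(e([0,0,L3]))+r4.apply(e([0,0,L6]))
    return p,(r4*R.from_euler("z",s6*q[5]+off)).as_matrix()
E
python3 - <<'E'
from kin import *
o=robot.get_obs()
D=[([1.12238476,.299883153,1.52097663,0,1.32069676,-.0665866],[204.93,510.395,231.3],[.189756,.981831,0,0]),
   (o["joint_pos"],o["ee_pos"],o["tool_rot"])]
D+= [([.59,.94,1.18,-.14,1.79,-1.74],[441.7,298.4,30.1],[-.353,.854,-.146,-.352]),([.62,1.19,.36,-.16,2.36,-1.8],[541,398.2,169.7],[-.353,.854,-.147,-.353])]
for s4 in(1,-1):
  for s6 in(1,-1):
    for off in(np.pi/2,-np.pi/2):
      e=[np.linalg.norm(R.from_matrix(fk(q,[0,166,424,438,230],s4,s6,off)[1].T@R.from_quat(r).as_matrix()).as_rotvec()).round(2) for q,p,r in D]
      print(s4,s6,off>0,e)
      if max(e)<.1:
        f=lambda P:np.concatenate([fk(q,P,s4,s6,off)[0]-p for q,p,r in D])
        s=least_squares(f,[0,166,424,438,230]); print(s.x.round(1),s.fun.round(1))
E
```

```text
1 1 True [np.float64(0.0), np.float64(0.0), np.float64(0.0), np.float64(0.01)]
[ 16.2 168.  402.3 421.3 216.5] [ 30.6 -20.8   0.3  12.3 -36.6  -4.5  32.6 -16.3   1.3  10.7 -34.2   2.9]
1 1 False [np.float64(3.14), np.float64(3.14), np.float64(3.14), np.float64(3.14)]
1 -1 True [np.float64(0.13), np.float64(2.24), np.float64(2.8), np.float64(2.68)]
1 -1 False [np.float64(3.01), np.float64(0.9), np.float64(0.34), np.float64(0.46)]
-1 1 True [np.float64(0.0), np.float64(0.75), np.float64(0.28), np.float64(0.32)]
-1 1 False [np.float64(3.14), np.float64(2.4), np.float64(3.08), np.float64(2.92)]
-1 -1 True [np.float64(0.13), np.float64(2.98), np.float64(2.87), np.float64(2.91)]
-1 -1 False [np.float64(3.01), np.float64(0.22), np.float64(0.39), np.float64(0.33)]
```

```bash
cat >> kin.py <<'E'
def fk2(q,P):
    p,M=fk(q,P[:5]); return p+P[5]*np.array([-np.sin(q[0]),np.cos(q[0]),0]),M
def ik(P,p,M,seeds):
    best=None
    for s in seeds:
        def f(q):
            a,B=fk2(q,P); return np.r_[(a-p)/100,R.from_matrix(B.T@M).as_rotvec()]
        r=least_squares(f,np.clip(s,LO+.01,HI-.01),bounds=(LO,HI),max_nfev=60)
        if r.cost<1e-6:
            m=min((r.x-LO).min(),(HI-r.x).min(),r.x[4])
            if best is None or m>best[0]: best=(m,r.x)
    return best
E
python3 - <<'E'
from kin import *
o=robot.get_obs()
D=[([1.12238476,.299883153,1.52097663,0,1.32069676,-.0665866],[204.93,510.395,231.3]),(o["joint_pos"],o["ee_pos"]),
 ([.59,.94,1.18,-.14,1.79,-1.74],[441.7,298.4,30.1]),([.62,1.19,.36,-.16,2.36,-1.8],[541,398.2,169.7])]
s=least_squares(lambda P:np.concatenate([fk2(q,P)[0]-p for q,p in D]),[0,166,424,438,230,-37]); P=s.x; np.save("P.npy",P); print(P.round(1),s.fun.round(1))
q0=np.array(o["joint_pos"]); seeds=[q0,[.4,.3,2,1.2,.8,-2],[.4,.3,2,-.8,.8,-.8],[.4,.3,2,1.2,.8,1],[.2,.4,1.8,2.5,.6,-1]]
def pose(g,az,t,ys): M=tool(az,t,ys); return np.array(g)+19*M[:,2],M
for g in([520,240,30],[560,230,30],[600,250,30]):
  a0=np.degrees(np.arctan2(g[1],g[0]))
  for da in(-90,-60,-40,0,40,60,90):
    b=ik(P,*pose(g,a0+da,45,1),seeds)
    if b is None: print(g,da,"lay -");continue
    out=[]
    for ys in(1,-1):
      c=ik(P,*pose(g,a0+da,-58,ys),[[.4,.9,1.2,0,1.8,-1.7],[.4,.9,1.2,-.8,1.8,1],[.4,.9,1.2,1,1.8,-1],[.4,.9,1.2,1,1.8,1],b[1]])
      if c: out.append((ys,round(c[0],2),c[1].round(2).tolist()))
    print(g,da,round(b[0],2),b[1].round(2),out)
for da in(-30,0,30):
  for ys in(1,-1):
    b=ik(P,*pose([474,-311,48],-33+da,32,ys),[[-.6,.3,2,.1,.3,-1.6],[-.6,.3,2,.1,.3,1.6],[-.6,.3,2,1,.3,1],[-.6,.3,2,1,.3,-1]]); print("mat",da,ys,b and(round(b[0],2),b[1].round(2)))
E
```

```text
[-13.5 172.  430.1 441.2 238.   36.2] [-3.  -7.1  4.4  5.   0.9 -2.8  9.9  8.5 -3.9 -8.1 -6.1  2.3]
[520, 240, 30] -90 0.19 [ 0.64  0.73  1.6  -0.85  1.17  0.7 ] [(1, np.float64(0.95), [0.06, 0.81, 1.57, 0.93, 1.4, -0.87]), (-1, np.float64(0.28), [0.06, 0.81, 1.57, 0.93, 1.4, 2.27])]
[520, 240, 30] -60 lay -
[520, 240, 30] -40 lay -
[520, 240, 30] 0 0.22 [0.35 0.46 2.11 2.86 0.22 1.78] [(1, np.float64(0.74), [0.38, 1.11, 0.97, -0.05, 2.07, -1.62]), (-1, np.float64(0.74), [0.38, 1.11, 0.97, -0.05, 2.07, 1.52])]
[520, 240, 30] 40 0.02 [0.14 0.53 1.98 1.4  0.64 2.53] [(1, np.float64(0.48), [0.55, 1.04, 1.12, -0.51, 1.87, -2.07]), (-1, np.float64(0.53), [0.55, 1.04, 1.12, -0.51, 1.87, 1.07])]
[520, 240, 30] 60 0.05 [0.1  0.61 1.85 1.11 0.89 2.5 ] [(1, np.float64(0.34), [0.62, 0.96, 1.28, -0.7, 1.67, -2.21]), (-1, np.float64(0.34), [0.62, 0.96, 1.28, -0.7, 1.67, 0.93])]
[520, 240, 30] 90 0.17 [0.11 0.73 1.6  0.79 1.24 2.38] [(1, np.float64(0.03), [0.69, 0.81, 1.57, -1.01, 1.33, -2.32]), (-1, np.float64(0.03), [0.69, 0.81, 1.57, -1.01, 1.33, 0.82])]
[560, 230, 30] -90 0.2 [ 0.58  0.79  1.5
[... 895 characters left out ...]
[(1, np.float64(0.23), [0.35, 1.37, 0.46, -0.05, 2.33, -1.63]), (-1, np.float64(0.23), [0.35, 1.37, 0.46, -0.05, 2.33, 1.51])]
[600, 250, 30] 40 lay -
[600, 250, 30] 60 lay -
[600, 250, 30] 90 0.06 [0.11 0.87 1.35 0.78 1.3  2.49] [(1, np.float64(0.04), [0.62, 0.94, 1.32, -1.0, 1.38, -2.45]), (-1, np.float64(0.04), [0.62, 0.94, 1.32, -1.0, 1.38, 0.7])]
mat -30 1 (np.float64(0.17), array([-0.53,  0.44,  1.96, -0.87,  0.38, -0.24]))
mat -30 -1 None
mat 0 1 (np.float64(0.17), array([-0.66,  0.41,  2.01,  0.28,  0.17, -1.92]))
mat 0 -1 (np.float64(0.17), array([-0.66,  0.41,  2.01,  0.28,  0.17,  1.22]))
mat 30 1 None
mat 30 -1 (np.float64(0.47), array([-0.78,  0.45,  1.96,  0.9 ,  0.47,  0.07]))
```

Run:
```python
from kin import *
P=np.load("P.npy")
def pose(g,az,t,ys): M=tool(az,t,ys); return np.array(g)+19*M[:,2],M
g=[520,250,30]; a0=25.7
for da in(-75,-90,-105):
    b=ik(P,*pose(g,a0+da,45,1),[[.6,.7,1.6,-.85,1.2,.7],[.6,.7,1.6,-.5,.8,.4]])
    print(da,"lay",b and(round(b[0],2),b[1].round(2)))
    for t in(45,52):
      c=ik(P,*pose(g,a0+da,-t,-1),[[.1,.8,1.5,.9,1.4,2.2]]); print("  re",t,c and(round(c[0],2),c[1].round(2)))
for t in(45,38):
  for da in(15,30,45,60,80):
    b=ik(P,*pose([474,-311,48],-33+da,t,-1),[[-.8,.45,1.96,.9,.5,.1],[-.8,.45,1.96,.9,.9,.5]]); print("mat",t,da,b and(round(b[0],2),b[1].round(2)))
```

```text
-75 lay (np.float64(0.04), array([ 0.65,  0.68,  1.72, -1.  ,  1.  ,  0.62]))
  re 45 (np.float64(0.26), array([0.15, 0.81, 1.47, 0.66, 1.4 , 2.29]))
  re 52 (np.float64(0.3), array([0.13, 0.85, 1.44, 0.72, 1.49, 2.25]))
-90 lay (np.float64(0.19), array([ 0.65,  0.74,  1.59, -0.85,  1.17,  0.69]))
  re 45 (np.float64(0.17), array([0.13, 0.74, 1.59, 0.79, 1.24, 2.38]))
  re 52 (np.float64(0.23), array([0.1 , 0.78, 1.58, 0.87, 1.32, 2.32]))
-105 lay (np.float64(0.32), array([ 0.63,  0.81,  1.47, -0.72,  1.34,  0.78]))
  re 45 (np.float64(0.09), array([0.11, 0.68, 1.72, 0.93, 1.07, 2.46]))
  re 52 (np.float64(0.18), array([0.08, 0.71, 1.71, 1.03, 1.15, 2.37]))
mat 45 15 (np.float64(0.33), array([-0.76,  0.43,  2.1 ,  1.93,  0.33, -0.7 ]))
mat 45 30 (np.float64(0.47), array([-0.84,  0.46,  2.05,  1.53,  0.53, -0.57]))
mat 45 45 (np.float64(0.56), array([-0.89,  0.51,  1.96,  1.28,  0.72, -0.57]))
mat 45 60 (np.float64(0.66), array([-0.92,  0.57,  1.86,  1.08,  0.91, -0.61]))
mat 45 80 (np.float64(0.82), array([-0.92,  0.65,  1.7 ,  0.87,  1.14, -0.69]))
mat 38 15 (np.float64(0.27), array([-0.74,  0.42,  2.05,  1.36,  0.27, -0.13]))
mat 38 30 (np.float64(0.47), array([-0.81,  0.45,  2.  ,  1.21,  0.47, -0.24]))
mat 38 45 (np.float64(0.59), array([-0.86,  0.49,  1.93,  1.07,  0.66, -0.35]))
mat 38 60 (np.float64(0.68), array([-0.88,  0.54,  1.84,  0.93,  0.85, -0.45]))
mat 38 80 (np.float64(0.82), array([-0.88,  0.62,  1.7 ,  0.77,  1.07, -0.6 ]))
```

Run:
```python
from h import *
M,p=plan([520,250,150],-20,10,1)
M,p=plan([520,250,150],-64,10,1,0,M,p)
M,p=plan([520,250,120],-64,45,1,0,M,p)
```

```text
travel [0.03, -0.2, -0.29] rot [3.36, 4.7, 7.14] tcp [523.1 248.9 131.3]
travel [0.04, -0.09, -0.01] rot [1.27, 0.0, 7.22] tcp [521.4 247.  131.3]
travel [-0.23, 0.0, 1.04] rot [0.0, -5.83, -0.0] tcp [525.9 237.9 106.6]
```

```bash
python3 -m handwheel '[{"travel":[0,-0.1,-0.29],"rotation":[0.5,0.7,1.0],"grip":40},{"travel":[0.03,-0.2,-0.29],"rotation":[1.0,1.4,2.1],"grip":40},{"travel":[0.03,-0.2,-0.29],"rotation":[1.5,2.1,3.2],"grip":40},{"travel":[0.03,-0.2,-0.29],"rotation":[2.0,2.8,4.2],"grip":40},{"travel":[0.03,-0.2,-0.29],"rotation":[2.5,3.5,5.3],"grip":40},{"travel":[0.03,-0.2,-0.29],"rotation":[3.0,4.2,6.4],"grip":40},{"travel":[0.03,-0.2,-0.29],"rotation":[3.36,4.7,7.14],"grip":40},{"travel":[0.03,-0.2,-0.29],"rotation":[3.36,4.7,7.14],"grip":40},{"travel":[0.03,-0.2,-0.29],"rotation":[3.36,4.7,7.14],"grip":40}]' 40
python3 -m handwheel '[{"travel":[0,0,0],"rotation":[0.2,0,1.2],"grip":40},{"travel":[0,0,0],"rotation":[0.42,0,2.4],"grip":40},{"travel":[0,0,0],"rotation":[0.63,0,3.6],"grip":40},{"travel":[0,0,0],"rotation":[0.85,0,4.8],"grip":40},{"travel":[0,0,0],"rotation":[1.06,0,6.0],"grip":40},{"travel":[0,-0.05,0],"rotation":[1.27,0,7.22],"grip":40},{"travel":[0.04,-0.09,0],"rotation":[1.27,0,7.22],"grip":40}]' 40
python3 - <<'E'
from h import *
print(robot.get_obs()["joint_pos"].round(2))
plan([520,250,120],-64,45,1)
E
```

```text
time: 6.8
ee_pos: [523.9, 248.6, 131.4]
tool_rot: [0.174, 0.981, -0.016, 0.086]
force: [1.0, 0.2, -1.1]
width: 56.4
finger_force: 42.8
time: 7.5
ee_pos: [521.3, 246.6, 130.9]
tool_rot: [0.528, 0.845, -0.046, 0.075]
force: [0.4, 0.9, -0.7]
width: 56.1
finger_force: 42.8
[ 0.45  0.46  1.55 -0.19  1.13  0.08]
travel [-0.21, 0.01, 1.03] rot [0.02, -5.82, -0.01] tcp [525.9 237.9 106.6]
```

```bash
python3 -m handwheel '[{"travel":[0,0,0],"rotation":[0,-1,0],"grip":40},{"travel":[0,0,0],"rotation":[0,-2,0],"grip":40},{"travel":[-0.1,0,0.3],"rotation":[0,-3,0],"grip":40},{"travel":[-0.15,0,0.6],"rotation":[0,-4,0],"grip":40},{"travel":[-0.21,0,1.03],"rotation":[0.02,-5,0],"grip":40},{"travel":[-0.21,0,1.03],"rotation":[0.02,-5.83,0],"grip":40},{"travel":[-0.21,0,1.03],"rotation":[0.02,-5.83,0],"grip":40},{"travel":[-0.21,0,1.03],"rotation":[0.02,-5.83,0],"grip":40}]' 40
python3 - <<'E'
from h import *
o=robot.get_obs(); print(o["joint_pos"].round(2)); M=R.from_quat(o["tool_rot"]).as_matrix(); print("grasp",(o["ee_pos"]-19*M[:,2]).round(1))
for n in("scene","top"):
  c=robot.read_camera(n)
  if n=="scene": cv2.imwrite("pics/s4.png",cv2.resize(c["image"][130:300,300:500],None,fx=3,fy=3))
  for d in robot.cut_out(c,"pot"):
    p=pts(c,d["region"]); print(np.round(d["uv"]),round(d["conf"],2),np.percentile(p,[1,50,99],axis=0).round(0).tolist())
plan([520,250,30],-64,45,1)
E
```

```text
time: 8.3
ee_pos: [525.4, 238.4, 106.6]
tool_rot: [0.489, 0.785, -0.203, 0.323]
force: [0.5, -0.3, -1.1]
width: 56.4
finger_force: 42.8
[ 0.66  0.63  1.54 -0.8   1.29  0.56]
grasp [519.5 250.4 120. ]
[420. 206.] 0.87 [[452.0, 200.0, 4.0], [533.0, 234.0, 140.0], [564.0, 293.0, 150.0]]
[413. 180.] 0.72 [[311.0, 232.0, 1.0], [358.0, 255.0, 70.0], [485.0, 287.0, 151.0]]
[222. 247.] 0.92 [[492.0, 207.0, 94.0], [521.0, 245.0, 143.0], [558.0, 289.0, 152.0]]
[193. 311.] 0.64 [[358.0, 337.0, 2.0], [374.0, 340.0, 28.0], [387.0, 352.0, 67.0]]
[221. 328.] 0.62 [[313.0, 247.0, 3.0], [343.0, 271.0, 83.0], [369.0, 303.0, 92.0]]
travel [2.56, 0.0, 2.57] rot [-0.01, -0.02, -0.01] tcp [525.9 237.9  16.6]
```

View pics/s4.png

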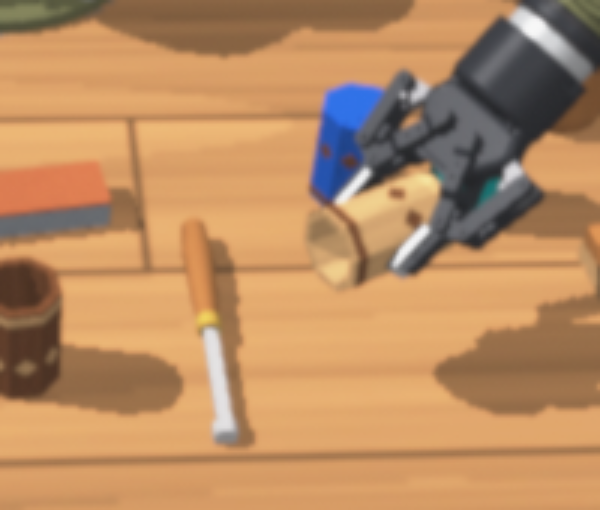

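The pot is level, with its mouth pointing right and forward, away from the body. It is clear of the chisel, so I'm lowering it.

```bash
python3 -m handwheel '[{"travel":[0.6,0,0.6],"rotation":[0,0,0],"grip":40},{"travel":[1.2,0,1.2],"rotation":[0,0,0],"grip":40},{"travel":[1.8,0,1.8],"rotation":[0,0,0],"grip":40},{"travel":[2.2,0,2.2],"rotation":[0,0,0],"grip":40},{"travel":[2.4,0,2.4],"rotation":[0,0,0],"grip":40},{"travel":[2.4,0,2.4],"rotation":[0,0,0],"grip":40}]' 40
python3 -m handwheel '[{"travel":[0.06,0,0.06],"rotation":[0,0,0],"grip":40},{"travel":[0.11,0,0.11],"rotation":[0,0,0],"grip":40},{"travel":[0.11,0,0.11],"rotation":[0,0,0],"grip":40}]' 40
python3 -m handwheel '[{"travel":[0.03,0,0.03],"rotation":[0,0,0],"grip":40},{"travel":[0.05,0,0.05],"rotation":[0,0,0],"grip":40},{"travel":[0.05,0,0.05],"rotation":[0,0,0],"grip":40}]' 40
```

```text
time: 9.1
ee_pos: [525.3, 237.9, 21.4]
tool_rot: [0.49, 0.783, -0.204, 0.324]
force: [-0.4, 0.4, -1.5]
width: 56.2
finger_force: 42.8
time: 9.4
ee_pos: [525.4, 238.2, 18.2]
tool_rot: [0.49, 0.783, -0.203, 0.324]
force: [-0.2, 0.5, -1.0]
width: 56.0
finger_force: 42.8
time: 9.7
ee_pos: [525.5, 238.3, 17.0]
tool_rot: [0.49, 0.783, -0.203, 0.324]
force: [-3.5, 1.2, 7.5]
width: 56.0
finger_force: 43.2
```

```bash
python3 -m handwheel '[{"travel":[0,0,0],"rotation":[0,0,0],"grip":65},{"travel":[0,0,0],"rotation":[0,0,0],"grip":85},{"travel":[0,0,0],"rotation":[0,0,0],"grip":85},{"travel":[0,0,0],"rotation":[0,0,0],"grip":85},{"travel":[0,0,-1],"rotation":[0,0,0],"grip":85},{"travel":[0,0,-2.5],"rotation":[0,0,0],"grip":85},{"travel":[0,0,-4],"rotation":[0,0,0],"grip":85},{"travel":[0,0,-5.5],"rotation":[0,0,0],"grip":85},{"travel":[0,0,-7],"rotation":[0,0,0],"grip":85},{"travel":[0,0,-7],"rotation":[0,0,0],"grip":85}]' 40
python3 - <<'E'
from h import *
c=robot.read_camera("scene"); cv2.imwrite("pics/s5.png",cv2.resize(c["image"][130:300,300:500],None,fx=3,fy=3))
for n in("scene","top"):
  c=robot.read_camera(n)
  for d in robot.cut_out(c,"pot"):
    p=pts(c,d["region"]); q=p[(p[:,2]>15)&(np.abs(p[:,0]-520)<70)&(np.abs(p[:,1]-250)<70)]
    if len(q)<100: continue
    top=q[q[:,2]>np.percentile(q[:,2],95)-4]; r=cv2.minAreaRect(q[:,:2].astype(np.float32)); w,v=np.linalg.eigh(np.cov(top[:,:2].T))
    print(n,np.round(d["uv"]),round(d["conf"],2),np.percentile(q,[1,50,99],axis=0).round(0).tolist(),np.round(r[0]),np.round(r[1]),r[2],"axis az",np.degrees(np.arctan2(v[1,1],v[0,1])).round(1),top.mean(0).round(1))
M,p=plan([520,250,150],-64,0,1)   # same tool yaw, vertical
E
```

```text
time: 10.7
ee_pos: [471.0, 352.7, 143.4]
tool_rot: [0.49, 0.784, -0.2, 0.325]
force: [0.7, -1.1, -0.0]
width: 85.1
finger_force: 0.0
scene [418. 241.] 0.72 [[500.0, 201.0, 17.0], [535.0, 250.0, 49.0], [566.0, 297.0, 60.0]] [525. 250.] [61. 88.] 24.88298225402832 axis az 115.6 [526.  249.5  57. ]
top [227. 253.] 0.86 [[481.0, 209.0, 23.0], [517.0, 253.0, 52.0], [557.0, 298.0, 62.0]] [520. 255.] [57. 85.] 25.585556030273438 axis az 115.3 [520.1 254.1  57.9]
travel [-2.88, 0.03, 3.32] rot [-0.04, 7.5, -0.01] tcp [520. 250. 131.]
```

View pics/s5.png

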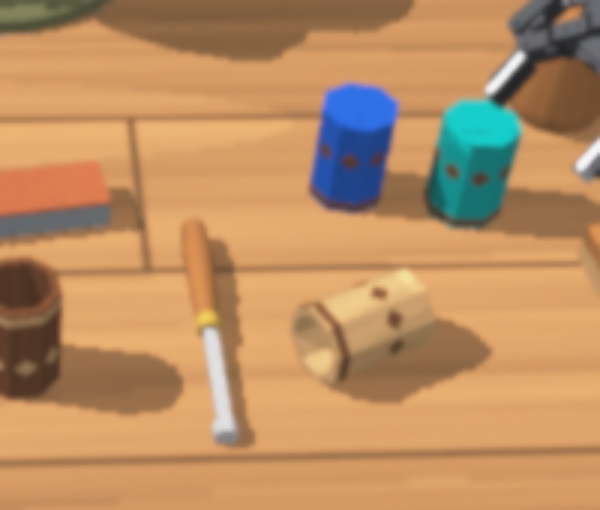

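Run:
```python
from kin import *
P=np.load("P.npy"); q=robot.get_obs()["joint_pos"]; M=p=None
for g,az,t,ys,back in([[520,250,180],-64.5,0,1,0],[[520,250,180],25.5,0,-1,0],[[522,252,120],0,-30,-1,60],[[522.5,252,30],-35,-45,-1,150],[[522.5,252,30],-64.5,-52,-1,130],[[522.5,252,30],-64.5,-52,-1,0]):
    M,p=plan(g,az,t,ys,back,M,p); b=ik(P,p,M,[q]); print("   ",b and b[1].round(2)); q=b[1] if b else q
```

```text
travel [-3.73, 0.03, 2.47] rot [-0.0, 7.5, 0.07] tcp [520. 250. 161.]
    [ 0.39  0.43  1.52  0.    1.19 -0.06]
travel [0.0, 0.0, 0.0] rot [0.0, 0.0, 15.0] tcp [520. 250. 161.]
    [0.39 0.43 1.52 0.   1.19 1.51]
travel [0.85, 0.32, 0.22] rot [1.11, -4.92, 4.15] tcp [542.5 252.  155.5]
    [0.31 0.76 1.09 0.16 1.79 1.88]
travel [2.59, 2.13, 0.02] rot [3.56, -2.42, 4.64] tcp [598.4 198.9 122.6]
    [0.09 0.91 1.   0.49 1.85 2.26]
travel [0.22, 1.72, 1.15] rot [3.68, -1.14, 3.26] tcp [560.2 173.1  98.3]
    [-0.05  0.73  1.43  0.77  1.54  2.39]
travel [0.0, -0.0, 5.2] rot [0.0, 0.0, 0.0] tcp [516.1 265.5  18.3]
    [0.1  0.79 1.57 0.87 1.32 2.33]
```

```bash
python3 -m handwheel '[{"travel":[-0.7,0,0],"rotation":[0,1.25,0],"grip":85},{"travel":[-1.5,0,0.4],"rotation":[0,2.5,0],"grip":85},{"travel":[-2.2,0,0.9],"rotation":[0,3.75,0],"grip":85},{"travel":[-3,0,1.5],"rotation":[0,5,0],"grip":85},{"travel":[-3.73,0,2.2],"rotation":[0,6.25,0],"grip":85},{"travel":[-3.73,0,2.47],"rotation":[0,7.5,0],"grip":85},{"travel":[-3.73,0,2.47],"rotation":[0,7.5,0],"grip":85}]' 40
python3 -m handwheel '[{"travel":[0,0,0],"rotation":[0,0,1.4],"grip":85},{"travel":[0,0,0],"rotation":[0,0,2.8],"grip":85},{"travel":[0,0,0],"rotation":[0,0,4.2],"grip":85},{"travel":[0,0,0],"rotation":[0,0,5.6],"grip":85},{"travel":[0,0,0],"rotation":[0,0,7],"grip":85},{"travel":[0,0,0],"rotation":[0,0,8.4],"grip":85},{"travel":[0,0,0],"rotation":[0,0,9.8],"grip":85},{"travel":[0,0,0],"rotation":[0,0,11.2],"grip":85},{"travel":[0,0,0],"rotation":[0,0,12.6],"grip":85},{"travel":[0,0,0],"rotation":[0,0,14],"grip":85},{"travel":[0,0,0],"rotation":[0,0,15],"grip":85},{"travel":[0,0,0],"rotation":[0,0,15],"grip":85}]' 40
python3 -m handwheel '[{"travel":[0.4,0.15,0],"rotation":[0.3,-1.2,1],"grip":85},{"travel":[0.85,0.32,0.1],"rotation":[0.6,-2.4,2],"grip":85},{"travel":[0.85,0.32,0.22],"rotation":[0.8,-3.6,3],"grip":85},{"travel":[0.85,0.32,0.22],"rotation":[1.11,-4.92,4.15],"grip":85},{"travel":[0.85,0.32,0.22],"rotation":[1.11,-4.92,4.15],"grip":85},{"travel":[0.85,0.32,0.22],"rotation":[1.11,-4.92,4.15],"grip":85}]' 40
python3 -m handwheel '[{"travel":[0.6,0.5,0],"rotation":[0.7,-0.5,0.9],"grip":85},{"travel":[1.2,1,0],"rotation":[1.4,-1,1.8],"grip":85},{"travel":[1.8,1.5,0],"rotation":[2.1,-1.4,2.8],"grip":85},{"travel":[2.59,2.13,0],"rotation":[2.9,-1.9,3.8],"grip":85},{"travel":[2.59,2.13,0],"rotation":[3.56,-2.42,4.64],"grip":85},{"travel":[2.59,2.13,0],"rotation":[3.56,-2.42,4.64],"grip":85},{"travel":[2.59,2.13,0],"rotation":[3.56,-2.42,4.64],"grip":85}]' 40
python3 - <<'E'
from h import *
print(robot.get_obs()["joint_pos"].round(2))
M,p=plan([522.5,252,30],-64.5,-52,-1,130)
E
```

```text
time: 11.65
ee_pos: [520.4, 247.4, 161.2]
tool_rot: [0.533, 0.846, 0.0, -0.002]
force: [-1.2, 0.4, -0.4]
width: 85.2
finger_force: 0.0
time: 12.85
ee_pos: [518.9, 250.7, 161.3]
tool_rot: [0.975, 0.223, -0.001, 0.001]
force: [-0.0, -0.0, 0.2]
width: 85.2
finger_force: 0.0
time: 13.45
ee_pos: [542.1, 252.3, 154.5]
tool_rot: [0.965, 0.004, -0.261, 0.002]
force: [0.3, 0.3, -0.9]
width: 84.7
finger_force: 0.0
time: 14.15
ee_pos: [598.1, 200.4, 124.4]
tool_rot: [0.883, -0.272, -0.365, -0.113]
force: [-0.0, 1.2, 0.3]
width: 85.0
finger_force: 0.0
[0.09 0.91 0.98 0.49 1.86 2.25]
travel [0.28, 1.76, 1.19] rot [3.77, -1.16, 3.35] tcp [560.2 173.1  98.3]
```

```bash
python3 -m handwheel '[{"travel":[0,0.5,0.2],"rotation":[0.9,-0.3,0.8],"grip":85},{"travel":[0,1,0.4],"rotation":[1.8,-0.6,1.6],"grip":85},{"travel":[0.1,1.5,0.8],"rotation":[2.7,-0.9,2.4],"grip":85},{"travel":[0.28,1.76,1.19],"rotation":[3.77,-1.16,3.35],"grip":85},{"travel":[0.28,1.76,1.19],"rotation":[3.77,-1.16,3.35],"grip":85},{"travel":[0.28,1.76,1.19],"rotation":[3.77,-1.16,3.35],"grip":85}]' 40
python3 - <<'E'
from h import *
print(robot.get_obs()["joint_pos"].round(2))
plan([522.5,252,30],-64.5,-52,-1,0)
E
```

```text
time: 14.75
ee_pos: [560.0, 173.7, 99.2]
tool_rot: [0.76, -0.48, -0.37, -0.234]
force: [0.2, -0.0, 0.8]
width: 85.1
finger_force: 0.0
[-0.06  0.75  1.4   0.76  1.55  2.39]
travel [0.04, 0.01, 5.2] rot [0.0, -0.01, 0.0] tcp [516.1 265.5  18.3]
```

```bash
python3 -m handwheel '[{"travel":[0.04,0,1.2],"rotation":[0,0,0],"grip":85},{"travel":[0.04,0,2.4],"rotation":[0,0,0],"grip":85},{"travel":[0.04,0,3.6],"rotation":[0,0,0],"grip":85},{"travel":[0.04,0,4.6],"rotation":[0,0,0],"grip":85},{"travel":[0.04,0,5.2],"rotation":[0,0,0],"grip":85},{"travel":[0.04,0,5.2],"rotation":[0,0,0],"grip":85},{"travel":[0.04,0,5.2],"rotation":[0,0,0],"grip":85}]' 40
python3 -m handwheel '[{"travel":[0,0,0],"rotation":[0,0,0],"grip":40},{"travel":[0,0,0],"rotation":[0,0,0],"grip":40},{"travel":[0,0,0],"rotation":[0,0,0],"grip":40},{"travel":[0,0,0],"rotation":[0,0,0],"grip":40},{"travel":[0,0,0],"rotation":[0,0,0],"grip":40},{"travel":[0,0,0],"rotation":[0,0,0],"grip":40}]' 40
python3 - <<'E'
from kin import *
P=np.load("P.npy"); q=robot.get_obs()["joint_pos"]; M=p=None; print(q.round(2))
for g,az,t in([[522.5,252,160],-64.5,-52],[[540,120,200],-50,0],[[540,-100,200],-10,20],[[474,-311,130],27,38],[[474,-311,50],27,38]):
    M,p=plan(g,az,t,-1,0,M,p); b=ik(P,p,M,[q]); print("   ",b and b[1].round(2)); q=b[1] if b else q
E
```

```text
time: 15.45
ee_pos: [517.1, 265.3, 18.4]
tool_rot: [0.759, -0.481, -0.371, -0.234]
force: [-0.9, 0.2, 0.4]
width: 85.3
finger_force: 0.0
time: 16.05
ee_pos: [517.1, 264.6, 18.3]
tool_rot: [0.758, -0.482, -0.371, -0.235]
force: [0.5, -5.4, 5.6]
width: 55.5
finger_force: 42.5
[0.09 0.83 1.51 0.87 1.34 2.34]
travel [-4.13, 0.03, -3.15] rot [-0.03, 0.02, -0.05] tcp [516.1 265.5 148.3]
    [0.1  0.6  1.53 0.84 1.47 2.5 ]
travel [2.46, 1.64, -5.27] rot [-1.1, 8.62, -2.25] tcp [540. 120. 181.]
    None
travel [6.94, 5.49, -0.05] rot [1.16, 3.2, -6.6] tcp [ 546.4 -101.1  182.1]
    [-0.26  0.2   1.81  0.04  0.78  1.46]
travel [-1.88, 8.49, 2.17] rot [3.0, 2.89, -5.42] tcp [ 484.4 -305.7  115. ]
    [-0.88  0.41  1.8   0.83  0.95 -0.29]
travel [-1.97, 0.0, 2.52] rot [0.0, 0.0, 0.0] tcp [ 484.4 -305.7   35. ]
    [-0.88  0.54  1.84  0.93  0.85 -0.45]
```

Run:
```python
from kin import *
P=np.load("P.npy"); q=robot.get_obs()["joint_pos"]; M=p=None
for g,az,t in([[522.5,252,80],-60,-52],[[530,240,170],-20,-45],[[540,120,210],0,-20],[[540,-30,210],0,5],[[520,-180,190],15,25],[[474,-311,130],27,38],[[474,-311,50],27,38]):
    M,p=plan(g,az,t,-1,0,M,p); b=ik(P,p,M,[q]); print("   ",b and b[1].round(2)); q=b[1] if b else q
```

```text
travel [-1.61, 0.08, -1.19] rot [-0.63, 0.02, -0.51] tcp [515.  265.   68.3]
    [0.11 0.73 1.52 0.82 1.43 2.37]
travel [-2.32, 0.33, -2.77] rot [-5.0, 1.12, -4.42] tcp [517.4 244.6 156.6]
    [0.22 0.77 1.16 0.41 1.89 2.13]
travel [0.63, 4.46, -2.64] rot [-1.81, 4.12, -2.83] tcp [533.5 120.  192.1]
    [0.13 0.53 1.34 0.05 1.62 1.7 ]
travel [0.32, 6.0, -0.07] rot [0.0, 4.17, 0.0] tcp [541.7 -30.  191.1]
    [-0.13  0.29  1.65  0.01  1.12  1.44]
travel [-0.62, 5.92, 0.68] rot [0.65, 3.31, -2.43] tcp [ 527.8 -177.9  172.8]
    [-0.52  0.23  1.82  0.42  0.82  0.54]
travel [-3.69, 4.49, 0.83] rot [1.05, 2.16, -1.71] tcp [ 484.4 -305.7  115. ]
    [-0.88  0.41  1.8   0.83  0.95 -0.29]
travel [-1.97, 0.0, 2.52] rot [0.0, 0.0, 0.0] tcp [ 484.4 -305.7   35. ]
    [-0.88  0.54  1.84  0.93  0.85 -0.45]
```

```bash
python3 -m handwheel '[{"travel":[-0.8,0,-0.6],"rotation":[0,0,0],"grip":40},{"travel":[-1.61,0.08,-1.19],"rotation":[-0.3,0,-0.25],"grip":40},{"travel":[-1.61,0.08,-1.19],"rotation":[-0.63,0,-0.51],"grip":40},{"travel":[-1.61,0.08,-1.19],"rotation":[-0.63,0,-0.51],"grip":40}]' 40
python3 -m handwheel '[{"travel":[-0.4,0,-0.5],"rotation":[-0.8,0.2,-0.7],"grip":40},{"travel":[-0.8,0.1,-1],"rotation":[-1.6,0.4,-1.4],"grip":40},{"travel":[-1.2,0.15,-1.4],"rotation":[-2.5,0.6,-2.2],"grip":40},{"travel":[-1.6,0.2,-1.9],"rotation":[-3.4,0.8,-3],"grip":40},{"travel":[-2,0.3,-2.4],"rotation":[-4.2,1,-3.7],"grip":40},{"travel":[-2.32,0.33,-2.77],"rotation":[-5,1.12,-4.42],"grip":40},{"travel":[-2.32,0.33,-2.77],"rotation":[-5,1.12,-4.42],"grip":40}]' 40
python3 -m handwheel '[{"travel":[0.1,0.8,-0.5],"rotation":[-0.3,0.8,-0.5],"grip":40},{"travel":[0.2,1.6,-1],"rotation":[-0.7,1.6,-1],"grip":40},{"travel":[0.3,2.4,-1.4],"rotation":[-1,2.3,-1.5],"grip":40},{"travel":[0.4,3.2,-1.9],"rotation":[-1.3,3,-2],"grip":40},{"travel":[0.55,4,-2.4],"rotation":[-1.6,3.7,-2.5],"grip":40},{"travel":[0.63,4.46,-2.64],"rotation":[-1.81,4.12,-2.83],"grip":40}]' 40
python3 -m handwheel '[{"travel":[0.05,1,0],"rotation":[0,0.7,0],"grip":40},{"travel":[0.1,2,0],"rotation":[0,1.4,0],"grip":40},{"travel":[0.15,3,0],"rotation":[0,2.1,0],"grip":40},{"travel":[0.2,4,0],"rotation":[0,2.8,0],"grip":40},{"travel":[0.3,5,0],"rotation":[0,3.5,0],"grip":40},{"travel":[0.32,6,-0.07],"rotation":[0,4.17,0],"grip":40}]' 40
python3 - <<'E'
from h import *
print(robot.get_obs()["joint_pos"].round(2))
M,p=plan([520,-180,190],15,25,-1); M,p=plan([474,-311,130],27,38,-1,0,M,p)
E
```

```text
time: 16.45
ee_pos: [514.7, 265.5, 68.1]
tool_rot: [0.779, -0.448, -0.38, -0.219]
force: [-0.5, 0.1, -1.5]
width: 55.5
finger_force: 42.6
time: 17.15
ee_pos: [517.1, 245.9, 156.6]
tool_rot: [0.91, -0.158, -0.377, -0.066]
force: [-0.8, 0.4, -1.3]
width: 55.4
finger_force: 42.7
time: 17.75
ee_pos: [533.0, 118.9, 190.7]
tool_rot: [0.985, -0.0, -0.174, -0.001]
force: [0.9, -0.2, -1.6]
width: 55.6
finger_force: 42.7
time: 18.35
ee_pos: [540.7, -30.8, 188.5]
tool_rot: [0.999, -0.002, 0.043, -0.001]
force: [0.6, 0.5, -1.1]
width: 55.3
finger_force: 42.7
[-0.13  0.28  1.66  0.02  1.12  1.44]
travel [-0.55, 5.89, 0.57] rot [0.63, 3.32, -2.46] tcp [ 527.8 -177.9  172.8]
travel [-3.69, 4.49, 0.83] rot [1.05, 2.16, -1.71] tcp [ 484.4 -305.7  115. ]
```

```bash
python3 -m handwheel '[{"travel":[-0.1,1,0.1],"rotation":[0.1,0.6,-0.4],"grip":40},{"travel":[-0.2,2,0.2],"rotation":[0.2,1.1,-0.8],"grip":40},{"travel":[-0.3,3,0.3],"rotation":[0.3,1.7,-1.2],"grip":40},{"travel":[-0.4,4,0.4],"rotation":[0.4,2.2,-1.6],"grip":40},{"travel":[-0.5,5,0.5],"rotation":[0.5,2.8,-2],"grip":40},{"travel":[-0.55,5.9,0.57],"rotation":[0.63,3.32,-2.46],"grip":40}]' 40
python3 -m handwheel '[{"travel":[-0.6,0.75,0.1],"rotation":[0.2,0.4,-0.3],"grip":40},{"travel":[-1.2,1.5,0.25],"rotation":[0.4,0.8,-0.6],"grip":40},{"travel":[-1.8,2.2,0.4],"rotation":[0.6,1.1,-0.9],"grip":40},{"travel":[-2.4,3,0.55],"rotation":[0.7,1.5,-1.2],"grip":40},{"travel":[-3.1,3.8,0.7],"rotation":[0.9,1.9,-1.5],"grip":40},{"travel":[-3.69,4.49,0.83],"rotation":[1.05,2.16,-1.71],"grip":40},{"travel":[-3.69,4.49,0.83],"rotation":[1.05,2.16,-1.71],"grip":40},{"travel":[-3.69,4.49,0.83],"rotation":[1.05,2.16,-1.71],"grip":40}]' 40
python3 - <<'E'
from h import *
o=robot.get_obs(); print(o["joint_pos"].round(2)); M=R.from_quat(o["tool_rot"]).as_matrix(); print("grasp",(o["ee_pos"]-19*M[:,2]).round(1))
for n in("scene","top"):
  c=robot.read_camera(n)
  if n=="scene": cv2.imwrite("pics/s6.png",cv2.resize(c["image"][110:290,60:280],None,fx=3,fy=3))
  for t in("pot_mouth","pot_base"): print(n,t,[(np.round(d["uv"]).tolist(),round(d["conf"],2)) for d in robot.tip_of(c,t)])
  for d in robot.cut_out(c,"pot"):
    p=pts(c,d["region"]); p=p[p[:,1]<-200]
    if len(p)>50:
      print(np.round(d["uv"]),round(d["conf"],2),np.percentile(p,[1,50,99],axis=0).round(0).tolist())
      q=p[p[:,2]>np.percentile(p[:,2],97)-12]
      if n=="top": r=np.linalg.lstsq(np.c_[q[:,:2]-q[:,:2].mean(0),np.ones(len(q))],q[:,2],rcond=None)[0]; print("rim",q.mean(0).round(1),"slope deg",np.degrees(r[:2]).round(1),r[2].round(1),len(q))
E
```

```text
time: 18.95
ee_pos: [528.0, -178.4, 173.2]
tool_rot: [0.968, 0.127, 0.215, -0.028]
force: [-0.4, 0.3, -0.6]
width: 55.3
finger_force: 42.7
time: 19.75
ee_pos: [485.5, -305.5, 116.0]
tool_rot: [0.92, 0.22, 0.315, -0.077]
force: [0.6, 1.7, -0.2]
width: 55.4
finger_force: 42.8
[-0.89  0.43  1.78  0.82  0.96 -0.28]
grasp [ 475.1 -310.8  131. ]
scene pot_mouth [([414.0, 192.0], 0.96), ([453.0, 198.0], 0.89), ([146.0, 178.0], 0.86)]
scene pot_base [([460.0, 171.0], 0.86), ([420.0, 167.0], 0.76), ([154.0, 210.0], 0.64)]
[149. 192.] 0.65 [[448.0, -338.0, 86.0], [499.0, -306.0, 147.0], [510.0, -281.0, 174.0]]
top pot_mouth [([224.0, 325.0], 0.98), ([191.0, 316.0], 0.87), ([473.0, 261.0], 0.72)]
top pot_base [([215.0, 325.0], 0.92), ([465.0, 266.0], 0.82), ([472.0, 261.0], 0.7), ([326.0, 245.0], 0.66), ([173.0, 323.0], 0.59)]
[469. 262.] 0.67 [[448.0, -334.0, 90.0], [479.0, -312.0, 148.0], [506.0, -275.0, 181.0]]
rim [ 475.3 -303.7  172.8] slope deg [-3.2  0.1] 172.8 259
```

View pics/s6.png

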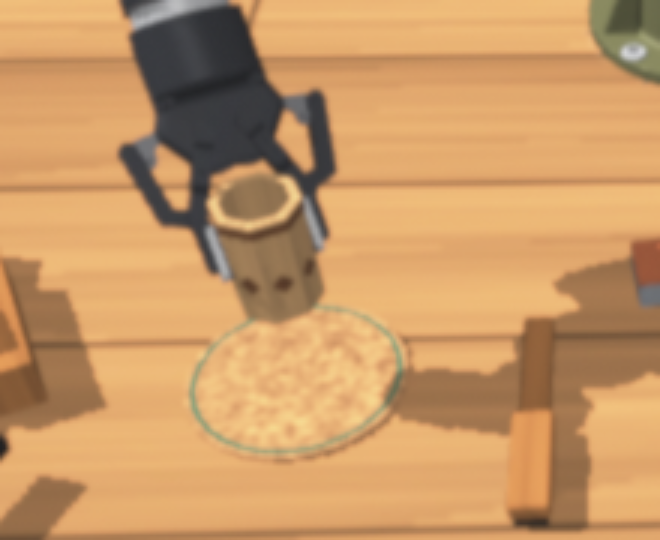

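The pot is mouth-up in the gripper, above the mat. Lowering it gently.

```bash
python3 -m handwheel '[{"travel":[-0.46,0,0.6],"rotation":[0,0,0],"grip":40},{"travel":[-0.92,0,1.18],"rotation":[0,0,0],"grip":40},{"travel":[-1.4,0,1.8],"rotation":[0,0,0],"grip":40},{"travel":[-1.7,0,2.2],"rotation":[0,0,0],"grip":40},{"travel":[-1.9,0,2.43],"rotation":[0,0,0],"grip":40},{"travel":[-1.9,0,2.43],"rotation":[0,0,0],"grip":40}]' 40
python3 -m handwheel '[{"travel":[-0.05,0,0.06],"rotation":[0,0,0],"grip":40},{"travel":[-0.1,0,0.12],"rotation":[0,0,0],"grip":40},{"travel":[-0.1,0,0.12],"rotation":[0,0,0],"grip":40}]' 40
```

```text
time: 20.75
ee_pos: [486.2, -305.2, 39.6]
tool_rot: [0.919, 0.223, 0.315, -0.076]
force: [0.2, -0.5, -1.2]
width: 55.5
finger_force: 42.8
time: 21.05
ee_pos: [486.3, -305.6, 36.6]
tool_rot: [0.919, 0.223, 0.316, -0.076]
force: [-0.2, 0.6, -1.0]
width: 55.3
finger_force: 42.8
```

```bash
python3 -m handwheel '[{"travel":[-0.02,0,0.03],"rotation":[0,0,0],"grip":40},{"travel":[-0.04,0,0.05],"rotation":[0,0,0],"grip":40},{"travel":[-0.04,0,0.05],"rotation":[0,0,0],"grip":40}]' 40
```

```text
time: 21.35
ee_pos: [486.2, -305.5, 34.7]
tool_rot: [0.919, 0.223, 0.315, -0.076]
force: [-1.0, -0.2, -0.5]
width: 55.4
finger_force: 42.8
```

```bash
python3 -m handwheel '[{"travel":[-0.02,0,0.03],"rotation":[0,0,0],"grip":40},{"travel":[-0.04,0,0.05],"rotation":[0,0,0],"grip":40},{"travel":[-0.04,0,0.05],"rotation":[0,0,0],"grip":40}]' 40
```

```text
time: 21.65
ee_pos: [486.1, -305.5, 33.0]
tool_rot: [0.919, 0.223, 0.315, -0.076]
force: [-0.3, 0.3, -1.1]
width: 55.7
finger_force: 42.8
```

```bash
python3 -m handwheel '[{"travel":[-0.02,0,0.03],"rotation":[0,0,0],"grip":40},{"travel":[-0.04,0,0.05],"rotation":[0,0,0],"grip":40},{"travel":[-0.04,0,0.05],"rotation":[0,0,0],"grip":40}]' 40
```

```text
time: 21.95
ee_pos: [486.3, -305.6, 32.1]
tool_rot: [0.919, 0.223, 0.316, -0.076]
force: [-3.3, 1.9, 7.6]
width: 55.3
finger_force: 43.7
```

Contact. Releasing and backing off.

```bash
python3 -m handwheel '[{"travel":[0,0,0],"rotation":[0,0,0],"grip":62},{"travel":[0,0,0],"rotation":[0,0,0],"grip":70},{"travel":[0,0,0],"rotation":[0,0,0],"grip":85},{"travel":[0,0,0],"rotation":[0,0,0],"grip":85},{"travel":[0,0,0],"rotation":[0,0,0],"grip":85},{"travel":[0,0,-0.8],"rotation":[0,0,0],"grip":85},{"travel":[0,0,-1.8],"rotation":[0,0,0],"grip":85},{"travel":[0,0,-3],"rotation":[0,0,0],"grip":85},{"travel":[0,0,-4.2],"rotation":[0,0,0],"grip":85},{"travel":[0,0,-5.4],"rotation":[0,0,0],"grip":85},{"travel":[0,0,-5.4],"rotation":[0,0,0],"grip":85}]' 40
python3 - <<'E'
from h import *
for n in("scene","top"):
  c=robot.read_camera(n); cv2.imwrite(f"pics/{n}7.png",c["image"])
  for t in("pot","dark_pot","chisel","stone","bench_brush","mat"):
   for d in robot.cut_out(c,t):
    p=pts(c,d["region"]); 
    if len(p)>50: print(n,t,np.round(d["uv"]),round(d["conf"],2),np.percentile(p,[1,50,99],axis=0).round(0).tolist())
E
```

```text
time: 23.05
ee_pos: [411.8, -345.3, 140.9]
tool_rot: [0.919, 0.223, 0.316, -0.073]
force: [-0.3, -0.9, -0.3]
width: 84.9
finger_force: 0.0
scene pot [458. 184.] 0.89 [[339.0, 333.0, 2.0], [384.0, 356.0, 60.0], [396.0, 389.0, 89.0]]
scene pot [156. 222.] 0.85 [[453.0, -338.0, 6.0], [499.0, -307.0, 63.0], [510.0, -281.0, 91.0]]
scene pot [420. 179.] 0.8 [[317.0, 243.0, 3.0], [365.0, 267.0, 65.0], [375.0, 296.0, 88.0]]
scene dark_pot [305. 238.] 0.86 [[508.0, -24.0, 1.0], [553.0, 3.0, 58.0], [565.0, 32.0, 87.0]]
scene chisel [369. 234.] 0.97 [[398.0, 131.0, -1.0], [499.0, 142.0, 17.0], [609.0, 154.0, 26.0]]
scene stone [301. 196.] 0.58 [[339.0, -72.0, 3.0], [382.0, 1.0, 26.0], [405.0, 76.0, 30.0]]
scene bench_brush [236. 254.] 0.58 [[435.0, -154.0, 2.0], [554.0, -140.0, 23.0], [622.0, -124.0, 28.0]]
scene mat [156. 248.] 0.89 [[408.0, -392.0, 1.0], [498.0, -310.0, 5.0], [553.0, -241.0, 11.0]]
top pot [458. 266.] 0.67 [[445.0, -334.0, 1.0], [476.0, -310.0, 50.0], [504.0, -276.0, 92.0]]
top pot [179. 319.] 0.65 [[335.0, 338.0, 3.0], [363.0, 359.0, 83.0], [390.0, 394.0, 92.0]]
top chisel [272. 272.] 0.89 [[397.0, 137.0, 4.0], [473.0, 148.0, 18.0], [599.0, 157.0, 28.0]]
top stone [328. 314.] 0.97 [[337.0, -66.0, 16.0], [367.0, 5.0, 26.0], [398.0, 79.0, 33.0]]
top bench_brush [388. 241.] 0.79 [[431.0, -148.0, 11.0], [538.0, -135.0, 21.0], [616.0, -119.0, 30.0]]
top mat [454. 277.] 0.8 [[398.0, -386.0, -4.0], [468.0, -307.0, 3.0], [548.0, -238.0, 11.0]]
```

View pics/scene7.png

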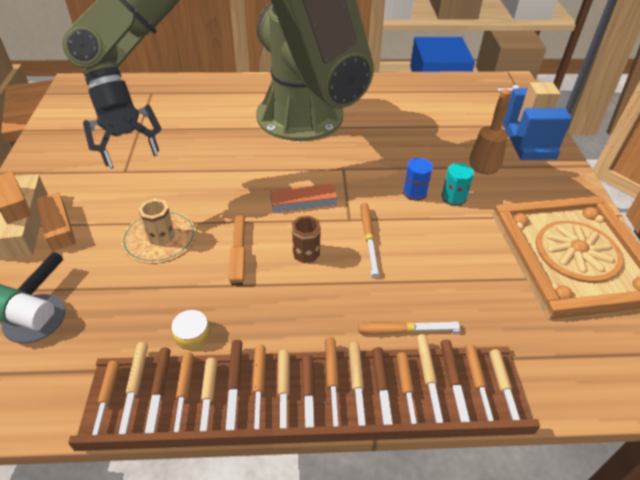

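The pot stands mouth-up near the middle of the mat at px (156,222). Everything else is where it was, and the gripper is clear.

```bash
python3 -c "
from workcell import robot
print(robot.sign_off())"
```

```text
the job is handed in; nothing more can be done
None
```

The pale pot now stands upright, mouth up, near the middle of the cork mat with its whole base on it. Nothing else on the bench was moved, and I handed the job in at about 23 s.

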